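# Seat a lens barrel in a V-block and hold it for gauging

### The job

Take the dark lens barrel out of its storage cradle and lay it lengthways in the steel V-block, with its flange outside the block and the flange's shoulder pushed up against the block's end face (either end will do). Then press it down evenly with a gentle push of about 15 newtons so that it bears on both faces of the V, and finish while still holding it pressed there, gripper on the barrel. Leave the jar, the tape measure and the hex keys alone.

Things in the scene. Friction and masses are not known exactly. Their poses are not given: they have to be found in the camera images.
- lens_barrel: lens barrel: dark metal cylinder, diameter 40, length 144, about 0.35 kg, with a flange disc (diameter 54, 8 thick) at one end. Origin on the axis, 62.5 from the flange's inner side (shoulder); x runs along the axis to the flange (flange x 62.5 to 70.5, plain end x = -73). Bright rings at x = -14 and 12.5 mark the middle band where it is gripped. Starts lying level in the cradle. (mm)
- cradle: fixed grey plastic storage cradle: tray 150 x 80, floor 6 thick, side lips to 10.5; two notched saddles 14 thick, 28 high, 64 wide at x = -45 and +45 (76 clear between them) carry the barrel along the cradle's x axis, the barrel's axis 37 above the worktop. Origin: centre of the underside; z up. (mm)
- vee_block: fixed V-block: aluminium base plate 185 x 90 x 12 with cap screws (to 17.5 high), and two steel vees 70 wide, 52 high, at x -62.5 to -37.5 and 37.5 to 62.5 (75 clear between for the fingers), each with a 90 degree V groove along x, 44 wide at the top, bottom 30 above the worktop. End faces (3 thick end plates) at x = +-62.5. Origin: centre of the underside; z up. (mm)
- vee_seat (a point): the point of the V-block, above its origin and 58.3 mm above the worktop, where the barrel's origin comes to lie when the barrel is seated on both faces with the shoulder against an end face; axes as the V-block's
- vee_left_face: the left (+y of the V-block) 45 degree faces of both vees together; the origin coincides with the V-block's origin. A seated barrel touches them along a line 14.1 mm to the side of the V's middle, 44 mm above the worktop
- vee_right_face: the right (-y of the V-block) 45 degree faces of both vees, mirror image of the left ones; the origin coincides with the V-block's origin
- screw_jar: bystander: clear screw jar with a red lid, 48 x 50 x 63 mm, standing between the cradle and the V-block; origin at the centre of its underside
- tape_measure: bystander: yellow tape measure, 35 x 68 x 60 mm, behind the work; origin at the centre of its underside
- hex_keys: bystander: red folding hex key set, 30 x 90 x 18 mm, behind the work; origin at the centre of its underside

How it is judged:
By the outcome, as a careful person would: the job done as asked, in the order asked, and still so for the second after the job is handed in, while the arm keeps its last pose, push and grip.
It also fails if it takes over 42 s, if anything falls off the work surface, if the arm or the gripper's body presses on something with over 40 N, if the wrist force passes 120 N, or if a joint passes its speed limit or range.

### The arm

A 6-joint arm with a two-finger parallel gripper is mounted at the origin on a cart in front of the work surface, level with it; the furniture and walls round the work are solid. World frame = base frame: x ahead of the robot, y to its left, z up, the work surface at z = 0. Lengths are in m, angles in rad, forces in N, time in s.
With the tool pointing down it reaches from about 0.4 to 0.825 m from the base axis. Payload 7 kg.
Tool frame: the origin (TCP) lies between the finger pads; the fingertips stand 8 mm ahead of it and the grasp point (between the pads) lies 11 mm behind it (arm.finger_overhang is the distance from the TCP to the fingertips, in m); z points along the fingers, y is the line along which they close (so a half turn about z gives the same grasp; the last joint's range is limited). The gripper opens to 88 mm and grips with 3 to 60 N. Pads are 19 mm wide; open, the fingers measure 130 mm over their backs; the gripper's body (78 mm by 193 mm) begins 47 mm behind the grasp point.
Start: joints at [1.469, 0.359, 0.012, 0, -1.224, -0.288], TCP at [0.257, 0.624, 0.235] pointing down, gripper open.
Joint ranges: [-3.07, 3.07], [-1.43, 2.12], [-1.02, 1.25], [-3.03, 1.67], [-3.05, -0], [-3.03, 3.03]. Speed limits (rad/s): [2.39, 2.39, 3.01, 3.14, 3.14, 3.14].

### API

Orientations are given as [roll, pitch, yaw] about the fixed x, y, z axes, in that order (R = Rz(yaw) Ry(pitch) Rx(roll)).
In Python, from station import arm gives the robot as it stands.
- The arm moves only by the tool move_arm, never from a script. Its argument "rows" is text: rows parted by semicolons, each of 7 numbers parted by spaces: the turn, a rotation vector about the tool's x, y, z in degrees, then the shift along the tool's x, y, z in m, then the finger opening in m, from 0 to 0.0876. A call has 1 to 8 rows; each row shifts and turns the commanded pose from where the row before left it, along the tool's axes as they then stand; what a row does not reach is not made up. A row lasts 1/8 s, in which the tool goes at most 62.5 mm and 10.7 degrees, less where a joint would pass 70% of its speed; a pose out of reach is approached as far as the arm can. A call is refused whole if a number of a shift passes 0.0625 or a number of a turn 10.7, either way. A call with a gripper value outside its range is refused whole. The fingers move at their own pace and stop on an object; "squeeze" is the grip in N (left out, the last holds). Time passes only in rows, so rows that do not move let the fingers close. It gives the time, the measured TCP pose, the force, the opening and the grip force at its end, in the units of the state.
- arm.get_state(): the state, without advancing time (a new reading comes with each control period).
- arm.grab_frame(name): name is "scene" or "top" or "wrist"; returns (picture, depth): 384x512x3 uint8, blue, green, red; 384x512 float32, m along the optical axis (not along the pixel's ray), 0 where there is no reading.
- arm.camera_model(name): a dict with "mtx" (3x3 intrinsics, pixels), "camera_from_world" (4x4, takes a point from world to camera coordinates); the wrist camera has in their place "mount" (4x4, takes a point from camera to tool coordinates, whose origin is the TCP and whose axes are the flange's). Camera axes: x right, y down, z forward; pixel columns grow to the right and rows downward; lengths in m; the calibration is good to about 2 mm. A picture is of the moment at which its call begins: read the wrist's pose just before it. camera_model takes no time and is no camera call.
- arm.job_done(): hands the job in; it is judged then, once.
The state is a dict: "t": time; "q": joint angles; "qd": joint speeds; "joint_efforts": joint torques, N m; "eef_pos": TCP position; "ee_rot": TCP orientation; "force": force on the tool from outside, world axes, zero at the start; "moment": the same for the moment, N m; "width": finger opening in m; "gripper_force": force on a finger pad.
Only numpy, scipy, OpenCV 4.12 (cv2) and the standard library are available. Lean on these libraries where they do the work, as an engineer would, in place of code of your own. Each camera call takes 0.05 s, during which the arm holds its last target. There are 200 camera calls.

## Working session

There is one attempt and no reset: what is moved stays moved. The work goes in short steps, Python scripts to look and compute and a tool call to move; the robot and the scene stay as the last step left them, time stands still between calls to the robot, and variables do not carry over. Pictures are saved under pics/ and viewed, at most 10 in all, crops included, and the job is handed in when it is done.

Besides the shell and the picture viewer there is one more tool, called as name(argument=value, ...) on one line, values as JSON. move_arm: Moves the arm, as the interface text tells. Its arguments: {"type":"object","properties":{"rows":{"type":"string"},"squeeze":{"type":"number"}},"required":["rows"]}

```bash
ls; mkdir -p pics
python3 - <<'E'
from station import arm
import cv2,numpy as np
s=arm.get_state(); print({k:np.round(v,3).tolist() for k,v in s.items()})
for n in("scene","top"):
    p,d=arm.grab_frame(n); np.savez(f"{n}0.npz",p=p,d=d); cv2.imwrite(f"pics/{n}0.png",p)
    m=arm.camera_model(n); print(n,np.round(m["mtx"],1).tolist(),np.round(m["camera_from_world"],3).tolist())
print(arm.camera_model("wrist"))
E
```

```text
pics
{'t': 0.0, 'q': [1.469, 0.359, 0.011, -0.0, -1.224, -0.288], 'qd': [-0.002, 0.002, 0.0, -0.0, -0.001, 0.001], 'joint_efforts': [0.0, -58.272, 29.307, 6.997, 0.007, -0.0], 'eef_pos': [0.256, 0.624, 0.234], 'ee_rot': [3.14, -0.0, -0.39], 'force': [-0.43, 1.243, -0.081], 'moment': [-0.055, -0.007, -0.005], 'gripper_force': 0.0, 'width': 0.088}
scene [[376.4, 0.0, 247.4], [0.0, 376.4, 188.7], [0.0, 0.0, 1.0]] [[-0.848, -0.529, 0.019, 0.521], [-0.35, 0.532, -0.771, 0.268], [0.398, -0.66, -0.637, 0.661], [0.0, 0.0, 0.0, 1.0]]
top [[411.5, 0.0, 250.4], [0.0, 411.5, 191.4], [0.0, 0.0, 1.0]] [[-0.018, -1.0, -0.016, 0.02], [-0.998, 0.019, -0.058, 0.61], [0.058, 0.015, -0.998, 0.935], [0.0, 0.0, 0.0, 1.0]]
{'mtx': array([[343.66894565,   0.        , 259.04219233],
       [  0.        , 343.66894565, 192.25789418],
       [  0.        ,   0.        ,   1.        ]]), 'mount': array([[ 4.98101363e-04, -9.59463591e-01, -2.81832166e-01,
         7.54186821e-02],
       [ 9.99999004e-01,  8.50009396e-04, -1.12638740e-03,
        -6.05678344e-04],
       [ 1.32028769e-03, -2.81831324e-01,  9.59463059e-01,
        -1.49834460e-01],
       [ 0.00000000e+00,  0.00000000e+00,  0.00000000e+00,
         1.00000000e+00]])}
```

View pics/top0.png

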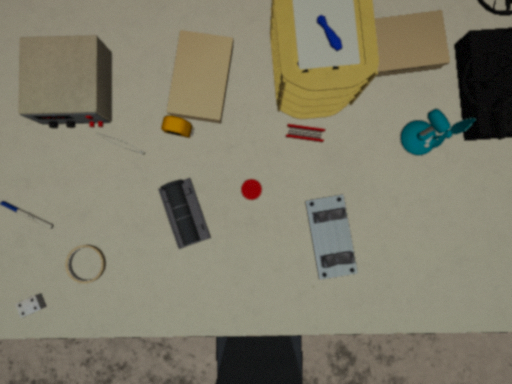

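View pics/scene0.png

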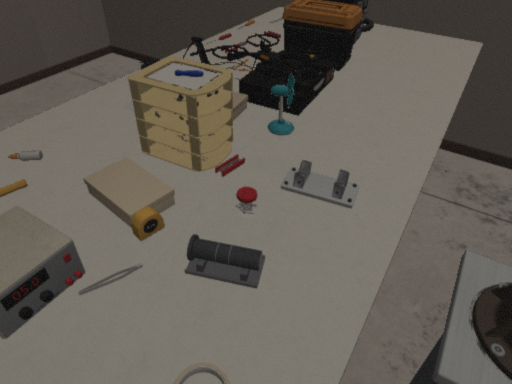

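The top view shows the cradle with the barrel near (185,212), its flange at the far end (176,184). The V-block is near (330,236) and the jar lid at (251,189). In the scene view the flange is at (194,250) and the V-block at (320,185).

```bash
cat > h.py <<'E'
import numpy as np,cv2
from station import arm
from scipy.spatial.transform import Rotation as R
def cam(n,s=None):
    m=arm.camera_model(n)
    if n!="wrist": return m["mtx"],np.linalg.inv(m["camera_from_world"])
    T=np.eye(4);T[:3,:3]=R.from_euler("xyz",s["ee_rot"]).as_matrix();T[:3,3]=s["eef_pos"]
    return m["mtx"],T@m["mount"]
def cloud(K,T,d):
    v,u=np.mgrid[:d.shape[0],:d.shape[1]]
    P=np.stack([(u-K[0,2])/K[0,0]*d,(v-K[1,2])/K[1,1]*d,d,np.ones_like(d)],-1)@T.T
    P[d<=0]=np.nan
    return P[...,:3]
def ray(K,T,uv,z):
    uv=np.atleast_2d(uv).astype(float)
    r=np.c_[(uv-K[:2,2])/[K[0,0],K[1,1]],np.ones(len(uv))]@T[:3,:3].T
    return T[:3,3]+r*((z-T[2,3])/r[:,2])[:,None]
def rect(xy):
    c,w,a=cv2.minAreaRect((xy*1000).astype(np.float32)); 
    if w[0]<w[1]: a+=90
    return np.round(c,1),np.round(sorted(w),1),round((a+90)%180-90,1)
E
python3 - <<'E'
from h import *
f=np.load("top0.npz");p,d=f["p"],f["d"];K,T=cam("top");P=cloud(K,T,d)
print("table z",np.nanmedian(P[280:320,180:350,2]))
hsv=cv2.cvtColor(p,cv2.COLOR_BGR2HSV)
def box(u0,u1,v0,v1):
    m=np.zeros(d.shape,bool);m[v0:v1,u0:u1]=1;return m
b=box(295,365,185,290); z=P[...,2]
# plate: not table colour
print("px plate",p[235,330],"table",p[300,330],"tray",p[212,166])
for nm,b,lo,hi in(("plate",b,.006,.08),("vees",b,.04,.08),("cradle",box(150,220,170,255),.005,.08),("barrel",box(150,220,170,255),.04,.08),("jar",box(235,270,170,205),.04,.08)):
    m=b&(z>lo)&(z<hi); q=P[m]; print(nm,m.sum(),*rect(q[:,:2]),"z95",np.round(np.percentile(q[:,2],[5,50,95]),4))
m=box(295,365,185,290)&(cv2.cvtColor(p,cv2.COLOR_BGR2LAB)[...,2]<131)
v,u=np.nonzero(m);print("plate colour",*rect(ray(K,T,np.c_[u,v],.012)[:,:2]))
E
```

```text
table z 0.00125745748027567
px plate [136 135 126] table [126 147 149] tray [82 88 90]
plate 3168 [ 509.  -171.8] [148.8 226.6] -3.9 z95 [0.0105 0.0142 0.0528]
vees 567 [ 503.2 -175. ] [ 70.3 124.9] 8.6 z95 [0.0412 0.0509 0.0551]
cradle 2163 [569.3 158.4] [150.5 170.9] 5.1 z95 [0.0057 0.0449 0.059 ]
barrel 1148 [564.1 164.2] [ 51.7 144.1] 18.9 z95 [0.0445 0.0551 0.0605]
jar 352 [612.9   7.1] [44.3 44.3] 88.5 z95 [0.0608 0.0635 0.066 ]
plate colour [ 503.2 -174.4] [ 88.5 182.7] 8.4
```

move_arm(rows="0 0 0 0.046 0.031 0 0.0876;0 0 0 0.046 0.031 0 0.0876;0 0 0 0.046 0.031 0 0.0876;0 0 0 0.046 0.031 0 0.0876;0 0 0 0.046 0.031 0 0.0876;0 0 0 0.046 0.031 0 0.0876;0 0 0 0.046 0.031 0 0.0876;0 0 0 0.046 0.031 0 0.0876", squeeze=40)

```text
t: 1.1
eef_pos: [0.5032, 0.2534, 0.2344]
ee_rot: [3.141, 0.0, -0.39]
force: [0.9, 0.7, -0.6]
width: 0.0872
gripper_force: 0.0
```

move_arm(rows="0 0 0 0.046 0.031 0 0.0876;0 0 0 0.046 0.031 0 0.0876;0 0 -10.3 0 0 0 0.0876;0 0 -10.3 0 0 0 0.0876;0 0 -10.3 0 0 0 0.0876;0 0 -10.3 0 0 0 0.0876;0 0 0 0 0 0 0.0876;0 0 0 0 0 0 0.0876")

```text
t: 2.1
eef_pos: [0.5641, 0.1627, 0.2344]
ee_rot: [3.142, 0.0, 0.325]
force: [1.2, 0.0, -0.9]
width: 0.0877
gripper_force: 0.0
```

Run:
```python
from h import *
s=arm.get_state();print(s["t"],s["eef_pos"],s["ee_rot"],s["force"])
p,d=arm.grab_frame("wrist");np.savez("w1.npz",p=p,d=d);cv2.imwrite("pics/w1.png",p)
K,T=cam("wrist",s);P=cloud(K,T,d);z=P[...,2]
near=np.hypot(P[...,0]-.565,P[...,1]-.164)<.1
for lo,hi in((.005,.08),(.03,.08)):
    m=near&(z>lo)&(z<hi);print(m.sum(),*rect(P[m][:,:2]),np.percentile(P[m][:,2],[5,50,95,99]))
```

```text
2.1 [0.56409688 0.16274952 0.23436797] [3.14153027e+00 3.86161508e-04 3.25253749e-01] [ 1.19280902  0.00263691 -0.87440828]
9586 [565.  166.7] [ 80.1 149.2] 18.5 [0.00546062 0.04802553 0.05730813 0.06296232]
5687 [566.6 164.9] [ 52.5 144.2] 20.1 [0.04407783 0.05438866 0.0591395  0.06339386]
```

View pics/w1.png

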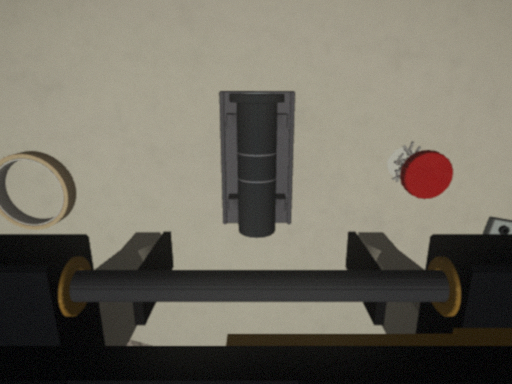

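The wrist view shows the flange at (257,97), bright rings at rows 155 and 181, and the plain end at row 236, with the barrel nearly upright at column 257. I'll get the axis line and the ring positions by ray.

Run:
```python
from h import *
f=np.load("w1.npz");p,d=f["p"],f["d"]
class S(dict):pass
s=dict(eef_pos=[.56409688,.16274952,.23436797],ee_rot=[3.14153027,3.86e-4,.325253749])
K,T=cam("wrist",s);g=cv2.cvtColor(p,cv2.COLOR_BGR2GRAY).astype(float)
prof=g[105:235,250:264].mean(1)
for lo,hi in((145,165),(171,191)):
    q=prof[lo-105:hi-105]-np.median(prof[lo-105:hi-105]);q=np.clip(q,4,None)-4
    v=lo+(q*np.arange(len(q))).sum()/q.sum();print("ring row",v,ray(K,T,[257,v],.057)[0])
P=cloud(K,T,d);m=(P[...,2]>.05)&(P[...,2]<.075)&(np.hypot(P[...,0]-.565,P[...,1]-.164)<.1)
# silhouettes: axis from dark edges per row
for r in(115,135,145,168,210,225):
    ed=np.abs(np.gradient(cv2.GaussianBlur(g,(0,0),1)[r]));print(r,[i for i in range(225,290) if ed[i]>5 and ed[i]==ed[i-2:i+3].max()], g[r,228:288:4].astype(int))
# depth-based: cylinder points, mean lateral by slice (top band)
t=P[m];a=np.radians(19.5);e=np.array([np.cos(a),np.sin(a)]);n=np.array([-e[1],e[0]])
x=(t[:,:2]-[.565,.165])@e;y=(t[:,:2]-[.565,.165])@n
k=(np.abs(x)<.05)
for i in range(-50,50,20):
    j=(x*1000>i)&(x*1000<i+20);A=np.c_[y[j]**2,y[j],np.ones(j.sum())];c=np.linalg.lstsq(A,t[j,2],rcond=None)[0];print(i+10,"apex y mm",-c[1]/2/c[0]*1000,"z",c[2]-c[1]**2/4/c[0])
```

```text
ring row 155.15092674315974 [0.57947808 0.17132864 0.057     ]
ring row 181.7089072543618 [0.55447489 0.16292946 0.057     ]
115 [236, 277] [73 65 54 42 43 43 47 48 49 47 43 37 36 72 74]
135 [236, 276] [85 83 66 40 40 48 48 52 49 47 47 35 49 76 82]
145 [226, 237, 276] [83 82 71 38 44 46 49 46 51 40 39 37 51 79 79]
168 [237, 276] [78 82 79 36 42 45 47 45 45 43 42 32 62 76 79]
210 [238, 275] [79 83 81 38 43 48 49 46 46 45 41 31 78 81 69]
225 [238, 275] [162 165 160  40  45  51  46  52  47  48  41  31 153 161 160]
-40 apex y mm 2.3838565915480334 z 0.05660344198877261
-20 apex y mm 2.0309825064774456 z 0.05656886449839039
0 apex y mm 1.7234468946384365 z 0.056648728278962085
20 apex y mm 1.332981809658962 z 0.05663683028426923
40 apex y mm 1.0735141514586481 z 0.05665803142861378
```

move_arm(rows="0 0 0 0.004 -0.0035 0.04 0.0876;0 0 0 0 0 0.05 0.0876;0 0 0 0 0 0.05 0.0876;0 0 0 0 0 0.04 0.0876;0 0 0 0 0 0.02 0.0876;0 0 0 0 0 0.0084 0.0876;0 0 0 0 0 0 0.0876;0 0 0 0 0 0 0.0876")

```text
t: 3.15
eef_pos: [0.5676, 0.1678, 0.0273]
ee_rot: [-3.141, -0.002, 0.329]
force: [0.1, -0.7, 0.1]
width: 0.0877
gripper_force: 0.0
```

move_arm(rows="0 0 0 0 0 0 0.03;0 0 0 0 0 0 0.03;0 0 0 0 0 0 0.03;0 0 0 0 0 0 0.03;0 0 0 0 0 0 0.03;0 0 0 0 0 0 0.03;0 0 0 0 0 0 0.03;0 0 0 0 0 0 0.03")

```text
t: 4.15
eef_pos: [0.567, 0.1669, 0.0264]
ee_rot: [3.141, 0.0, 0.329]
force: [1.6, -4.1, 2.6]
width: 0.0392
gripper_force: 40.0
```

move_arm(rows="0 0 0 0 0 -0.01 0.03;0 0 0 0 0 -0.03 0.03;0 0 0 0 0 -0.05 0.03;0 0 0 0 0 -0.05 0.03;0 0 0 0 0 -0.03 0.03;0 0 5.1 0 0 0 0.03;0 0 5.1 0 0 0 0.03;0 0 0 0 0 0 0.03")

```text
t: 5.15
eef_pos: [0.5663, 0.1677, 0.1961]
ee_rot: [-3.141, 0.001, 0.152]
force: [0.4, 0.4, -2.8]
width: 0.0393
gripper_force: 40.0
```

move_arm(rows="0 0 0 -0.01 0.024 0 0.03;0 0 0 -0.02 0.047 0 0.03;0 0 0 -0.02 0.047 0 0.03;0 0 0 -0.02 0.047 0 0.03;0 0 0 -0.02 0.047 0 0.03;0 0 0 -0.01 0.023 0 0.03;0 0 0 0 0 0 0.03;0 0 0 0 0 0 0.03")

```text
t: 6.15
eef_pos: [0.5032, -0.0802, 0.1962]
ee_rot: [-3.141, -0.0, 0.151]
force: [0.2, 0.3, -3.1]
width: 0.039
gripper_force: 40.0
```

Run:
```python
from h import *
s=arm.get_state();print(s["t"],s["eef_pos"],s["ee_rot"],s["force"],s["width"])
p,d=arm.grab_frame("wrist");np.savez("w2.npz",p=p,d=d,e=s["eef_pos"],r=s["ee_rot"]);cv2.imwrite("pics/w2.png",p)
```

```text
6.15 [ 0.50317987 -0.08018121  0.1962292 ] [-3.14140051e+00 -1.77920282e-04  1.51471284e-01] [ 0.21970452  0.34068579 -3.08771592] 0.03898497427304847
```

View pics/w2.png

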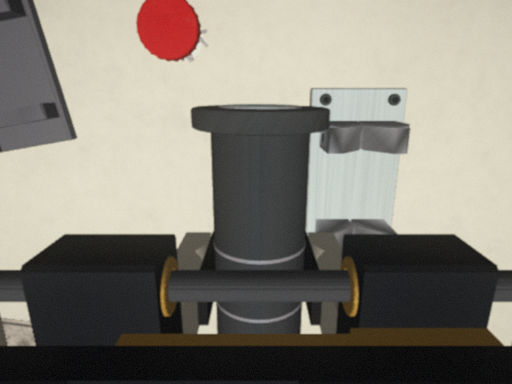

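The wrist view shows the held barrel with its flange up at (260,118) and rings at rows 250 and 312. The V-block is at right, with its far vee near (365,137), its near vee near (355,227) and screws at (326,99) and (394,99).

Run:
```python
from h import *
f=np.load("w2.npz");p,d=f["p"],f["d"];s=dict(eef_pos=f["e"],ee_rot=f["r"])
K,T=cam("wrist",s);P=cloud(K,T,d);z=P[...,2]
R0=R.from_euler("xyz",s["ee_rot"]).as_matrix();Q=(P-f["e"])@R0   # tool frame
u=np.arange(512)[None]+0*np.arange(384)[:,None];v=np.arange(384)[:,None]+0*u
print("table z",np.nanmedian(z[50:80,250:300]))
# barrel in tool frame
m=(v>135)&(v<235)&(u>218)&(u<305)&(z>.1);b=Q[m]*1000
print("barrel tool x",b[:,0].min(),b[:,0].max())
for i in range(5,65,10):
    j=(b[:,0]>i)&(b[:,0]<i+10)
    if j.sum()<30: continue
    A=np.c_[2*b[j,1],2*b[j,2],np.ones(j.sum())];c=np.linalg.lstsq(A,(b[j,1:]**2).sum(1),rcond=None)[0]
    print(i+5,j.sum(),"c y,z",c[:2].round(2),"r",np.sqrt(c[2]+c[0]**2+c[1]**2).round(2))
fl=(v>95)&(v<135)&(u>190)&(u<330)&(z>.1);b=Q[fl]*1000
print("flange x pct",np.percentile(b[:,0],[1,5,50,95,99]).round(1),"zmin",np.percentile(b[:,2],[1,50]))
g=cv2.cvtColor(p,cv2.COLOR_BGR2GRAY).astype(float)
pr=g[:,252:268].mean(1)
for lo,hi in((252,270),(312,326),(240,262)):
    r=lo+np.argmax(pr[lo:hi]);print("ring row",r,"tool x at top",((ray(K,T,[260,r],T[2,3]-0)[0]) if 0 else Q[r,260]*1000))
# vee
near=(u>300)&(v>80)&(v<236)
for nm,lo,hi in(("plate",.006,.03),("vee",.047,.07)):
    q=P[near&(z>lo)&(z<hi)];print(nm,len(q),*rect(q[:,:2]))
for nm,r0,r1 in(("far",110,160),("near",210,236)):
    k=near&(z>.025)&(z<.08)&(v>r0)&(v<r1);q=P[k]
    a=np.radians(8.6);e=np.array([np.cos(a),np.sin(a)]);n=np.array([-e[1],e[0]])
    x=(q[:,:2]-[.503,-.1745])@e*1000;y=(q[:,:2]-[.503,-.1745])@n*1000;zz=q[:,2]*1000
    print(nm,len(q),"x",np.percentile(x,[1,50,99]).round(1),"y",np.percentile(y,[1,99]).round(1),"ztop",np.percentile(zz,95))
    for w in range(-36,37,4):
        j=(y>w)&(y<w+4)
        if j.sum()>5: print("   ",w+2,np.median(zz[j]).round(1),end="")
    print()
    L=(y>-18)&(y<-5);Rr=(y>5)&(y<18)
    if L.sum()>20 and Rr.sum()>20:
        cl=np.polyfit(y[L],zz[L],1);cr=np.polyfit(y[Rr],zz[Rr],1);print(cl,cr,"valley y",(cr[1]-cl[1])/(cl[0]-cr[0]))
```

```text
table z -0.00023460967827343415
barrel tool x 19.698817900200858 61.22160911756643
20 410 c y,z [ -0.76 -10.65] r 19.59
30 2100 c y,z [ -0.67 -11.27] r 19.09
40 2220 c y,z [ -0.62 -11.62] r 18.78
50 2311 c y,z [ -0.57 -11.73] r 18.68
60 1438 c y,z [ -0.52 -11.82] r 18.57
flange x pct [62.1 62.7 67.  70.6 70.9] zmin [-38.10642044 -33.32516393]
ring row 262 tool x at top [ 13.06245454  -0.61970365 -30.78659684]
ring row 321 tool x at top [-13.69173218  -0.58494909 -30.45100706]
ring row 261 tool x at top [ 13.60067161  -0.6206925  -31.00319944]
plate 9905 [ 522.9 -170.9] [ 90.  146.7] 8.7
vee 1267 [ 515.8 -172.5] [ 70.5 102.8] 9.3
far 2548 x [39.2 52.1 63.9] y [-33.3  35.7] ztop 52.274418641858794
    -34 50.2    -30 51.3    -26 51.5    -22 51.2    -18 47.9    -14 43.9    -10 39.9    -6 35.9    -2 31.7    2 31.6    6 34.7    10 38.7    14 42.6    18 46.7    22 50.6    26 51.5    30 51.5    34 49.3    38 30.1
[-0.95730242 30.06927202] [ 0.93335281 29.02731563] valley y 0.5511086160750096
near 721 x [-43.5 -36.3 -35.6] y [-33.9  35.6] ztop 48.219055608107794
    -34 39.4    -30 37.9    -26 39.7    -22 37.7    -18 38.3    -14 39.3    -10 38.4    -6 35.0    -2 31.5    2 31.5    6 34.0    10 37.3    14 38.7    18 40.6    22 40.8    26 37.4    30 37.1    34 32.8
[-0.37337315 32.46722297] [ 0.50685419 30.02246886] valley y 2.777412155613077
```

move_arm(rows="0 0 -0.3 -0.001 0.013 0 0.03;0 0 0 -0.003 0.03 0 0.03;0 0 0 -0.003 0.03 0 0.03;0 0 0 -0.0023 0.0202 0.02 0.03;0 0 0 0 0 0.04 0.03;0 0 0 0 0 0.04 0.03;0 0 0 0 0 0.025 0.03;0 0 0 0 0 0 0.03")

```text
t: 7.2
eef_pos: [0.5074, -0.1735, 0.0693]
ee_rot: [-3.141, 0.005, 0.157]
force: [-0.0, -0.3, -2.1]
width: 0.039
gripper_force: 40.0
```

move_arm(rows="0 0 0 0 0 0.005 0.03;0 0 0 0 0 0 0.03;0 0 0 0 0 0 0.03")

```text
t: 7.58
eef_pos: [0.5093, -0.1735, 0.0671]
ee_rot: [3.141, -0.002, 0.157]
force: [0.1, 0.1, -3.4]
width: 0.0392
gripper_force: 40.0
```

Run:
```python
from h import *
s=arm.get_state();print(s["t"],s["eef_pos"],s["ee_rot"],s["force"],s["moment"])
p,d=arm.grab_frame("wrist");np.savez("w3.npz",p=p,d=d,e=s["eef_pos"],r=s["ee_rot"])
q,_=arm.grab_frame("scene");c=cv2.resize(q[140:240,260:390],None,fx=4,fy=4,interpolation=cv2.INTER_CUBIC)
cv2.imwrite("pics/w3.png",np.hstack([cv2.resize(p,(400,300)),cv2.resize(c,(390,300))]))
```

```text
7.575 [ 0.50928267 -0.17349699  0.06708135] [ 3.14127695e+00 -1.62726059e-03  1.56795760e-01] [ 0.07846178  0.12643614 -3.41795703] [-0.06723297 -0.02913575  0.01796238]
```

View pics/w3.png

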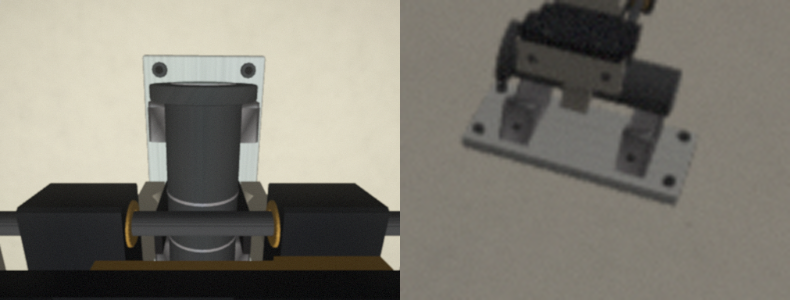

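The composite shows the barrel over the groove, with the flange (203,93 in the left panel) beyond the far vee. The scene crop shows the barrel above both vees. Next is a check of the relative alignment.

Run:
```python
from h import *
f=np.load("w3.npz");p,d=f["p"],f["d"];s=dict(eef_pos=f["e"],ee_rot=f["r"])
K,T=cam("wrist",s);P=cloud(K,T,d);R0=R.from_euler("xyz",s["ee_rot"]).as_matrix();Q=(P-f["e"])@R0*1000;z=P[...,2]*1000
v,u=np.mgrid[:384,:512]
m=(v<240)&(z>47)&(z<56)&(np.abs(Q[...,1])<45);b=Q[m]
for lo in range(36,64,4):
    y=b[(b[:,0]>lo)&(b[:,0]<lo+4),1]
    if len(y)>10: print("vee top x",lo,len(y),"y",np.percentile(y,[1,99]).round(1))
print("vee x",np.percentile(b[np.abs(b[:,1])>24,0],[1,50,99]).round(1))
m=(v<240)&(z>6)&(z<25)&(np.abs(Q[...,1])<60);b=Q[m];print("plate")
for lo in range(20,90,10):
    y=b[(b[:,0]>lo)&(b[:,0]<lo+10),1]; print(lo,len(y),np.percentile(y,[.5,99.5]).round(1) if len(y) else "")
print("plate xmax",b[:,0].max())
m=(v<240)&(z>70)&(np.abs(Q[...,1])<19)&(Q[...,0]<60);b=Q[m]
for i in range(25,60,8):
    j=(b[:,0]>i)&(b[:,0]<i+8);A=np.c_[2*b[j,1],2*b[j,2],np.ones(j.sum())];c=np.linalg.lstsq(A,(b[j,1:]**2).sum(1),rcond=None)[0];print("barrel",i+4,c[:2].round(2))
m=(v<135)&(z>70)&(np.abs(Q[...,1])<26)&(np.abs(Q[...,1])>21);print("flange",np.percentile(Q[m][:,0],[1,50,99]).round(1))
```

```text
vee top x 36 339 y [-35.   34.3]
vee top x 40 354 y [-34.8  34.6]
vee top x 44 360 y [-35.   34.3]
vee top x 48 361 y [-34.8  34.6]
vee top x 52 388 y [-34.9  34.5]
vee top x 56 125 y [-34.8  34. ]
vee x [32.7 45.3 57.1]
plate
20 226 [-45.3  44.7]
30 95 [-45.2  44.6]
40 98 [-45.1  44.9]
50 196 [-45.   44.9]
60 566 [-44.8  44.6]
70 2926 [-44.3  44.2]
80 2059 [-44.1  44.3]
plate xmax 87.68377684755501
barrel 29 [ -0.74 -10.94]
barrel 37 [ -0.72 -11.05]
barrel 45 [ -0.66 -11.02]
barrel 53 [ -0.63 -11.02]
barrel 61 [ -0.59 -11.  ]
flange [62.4 66.9 70.2]
```

move_arm(rows="0 0 0 0 0.0004 0.008 0.03;0 0 0 0 0 0.007 0.03;0 0 0 0 0 0.003 0.03;0 0 0 0 0 0 0.03;0 0 0 0 0 0 0.03")

```text
t: 8.3
eef_pos: [0.5088, -0.1739, 0.0481]
ee_rot: [3.142, -0.0, 0.156]
force: [0.9, -0.5, -3.0]
width: 0.0389
gripper_force: 40.0
```

move_arm(rows="0 0 0 -0.001 0 0 0.03;0 0 0 -0.001 0 0 0.03;0 0 0 -0.001 0 0 0.03;0 0 0 0 0 0 0.03;0 0 0 0 0 0 0.03")

```text
t: 8.93
eef_pos: [0.5058, -0.1744, 0.0482]
ee_rot: [3.142, -0.0, 0.156]
force: [0.3, 0.3, -2.8]
width: 0.0392
gripper_force: 40.0
```

Gap is now about 2 mm, with no contact yet.

move_arm(rows="0 0 0 -0.0005 0 0 0.03;0 0 0 -0.0005 0 0 0.03;0 0 0 -0.0005 0 0 0.03;0 0 0 0 0 0 0.03;0 0 0 0 0 0 0.03")

```text
t: 9.55
eef_pos: [0.5048, -0.1745, 0.0483]
ee_rot: [3.141, -0.001, 0.157]
force: [2.9, 0.6, -4.1]
width: 0.039
gripper_force: 40.0
```

move_arm(rows="0 0 0 -0.0003 0 0 0.03;0 0 0 0 0 0 0.03;0 0 0 0 0 0 0.03")

```text
t: 9.93
eef_pos: [0.5048, -0.1746, 0.0484]
ee_rot: [3.141, -0.001, 0.157]
force: [5.3, 1.0, -4.5]
width: 0.0393
gripper_force: 40.0
```

The shoulder is in contact with about 5 N along the axis. Lowering now.

move_arm(rows="0 0 0 0 0 0.0005 0.03;0 0 0 0 0 0 0.03;0 0 0 0 0 0.0005 0.03;0 0 0 0 0 0 0.03;0 0 0 0 0 0 0.03")

```text
t: 10.55
eef_pos: [0.5047, -0.1746, 0.0477]
ee_rot: [3.141, -0.001, 0.157]
force: [5.0, 2.0, 0.3]
width: 0.0392
gripper_force: 40.0
```

Run:
```python
from h import *
s=arm.get_state();print({k:np.round(s[k],4).tolist() for k in("t","eef_pos","ee_rot","force","moment")})
```

```text
{'t': 10.55, 'eef_pos': [0.5047, -0.1746, 0.0477], 'ee_rot': [3.1413, -0.0014, 0.1568], 'force': [4.9965, 1.9659, 0.2869], 'moment': [0.7897, -1.6637, -0.0848]}
```

move_arm(rows="0 0 0 0 0 0.0005 0.03;0 0 0 0 0 0.0005 0.03;0 0 0 0 0 0 0.03;0 0 0 0 0 0 0.03")

```text
t: 11.05
eef_pos: [0.5048, -0.1746, 0.0473]
ee_rot: [3.141, -0.002, 0.157]
force: [2.2, 4.3, 9.3]
width: 0.0389
gripper_force: 40.0
```

Run:
```python
from h import *
s=arm.get_state();print({k:np.round(s[k],4).tolist() for k in("t","eef_pos","ee_rot","force","moment")})
```

```text
{'t': 11.05, 'eef_pos': [0.5048, -0.1746, 0.0473], 'ee_rot': [3.141, -0.0017, 0.157], 'force': [2.2324, 4.3475, 9.3158], 'moment': [1.3161, -0.7821, -0.0709]}
```

move_arm(rows="0 0 0 -0.0002 -0.0004 0 0.03;0 0 0 0 0 0.0005 0.03;0 0 0 0 0 0 0.03;0 0 0 0 0 0 0.03;0 0 0 0 0 0 0.03")

```text
t: 11.68
eef_pos: [0.5048, -0.1746, 0.0473]
ee_rot: [3.14, -0.002, 0.157]
force: [1.8, 3.3, 11.5]
width: 0.039
gripper_force: 40.0
```

Run:
```python
from h import *
s=arm.get_state();print({k:np.round(s[k],4).tolist() for k in("t","eef_pos","ee_rot","force","moment")})
```

```text
{'t': 11.675, 'eef_pos': [0.5048, -0.1746, 0.0473], 'ee_rot': [3.1405, -0.0022, 0.1573], 'force': [1.7735, 3.3368, 11.5187], 'moment': [0.7272, -0.6053, -0.1005]}
```

move_arm(rows="0 0 0 -0.0003 -0.0004 0 0.03;0 0 0 0 0 0.0003 0.03;0 0 0 0 0 0 0.03;0 0 0 0 0 0 0.03;0 0 0 0 0 0 0.03")

```text
t: 12.3
eef_pos: [0.5048, -0.1746, 0.0473]
ee_rot: [3.14, -0.003, 0.157]
force: [1.5, -0.5, 13.7]
width: 0.0392
gripper_force: 40.0
```

Run:
```python
from h import *
s=arm.get_state();print({k:np.round(s[k],4).tolist() for k in("t","eef_pos","ee_rot","force","moment")})
e,r=s["eef_pos"],s["ee_rot"];p,d=arm.grab_frame("wrist");K,T=cam("wrist",s);Q=(cloud(K,T,d)-e)@R.from_euler("xyz",r).as_matrix()*1000
z=cloud(K,T,d)[...,2]*1000;v,u=np.mgrid[:384,:512]
m=(v<235)&(z>65)&(np.abs(Q[...,1])<19)&(Q[...,0]<60);b=cloud(K,T,d)[m]*1000;bx=Q[m][:,0]
for i in range(25,60,8):
    j=(bx>i)&(bx<i+8);print(i+4,"top z",np.percentile(b[j,2],97).round(2))
m=(v<235)&(z>47)&(z<55)&(np.abs(Q[...,1])<45)&(np.abs(Q[...,1])>29);print("vee x",np.percentile(Q[m][:,0],[1,50,99]).round(1))
q,_=arm.grab_frame("scene");c=cv2.resize(q[140:220,270:370],(500,400),interpolation=cv2.INTER_CUBIC)
cv2.imwrite("pics/w4.png",np.hstack([p[60:260,150:360].repeat(2,0).repeat(2,1)[:400,:300],c]) if 0 else np.hstack([cv2.resize(p[90:250,180:330],(300,320)),cv2.resize(c,(400,320))]))
```

```text
{'t': 12.3, 'eef_pos': [0.5048, -0.1746, 0.0473], 'ee_rot': [3.14, -0.0028, 0.1575], 'force': [1.5123, -0.4781, 13.7187], 'moment': [0.0657, -0.7003, -0.1655]}
29 top z 78.23
37 top z 78.25
45 top z 78.26
53 top z 78.26
61 top z 78.35
vee x [37.3 50.  61.9]
```

View pics/w4.png

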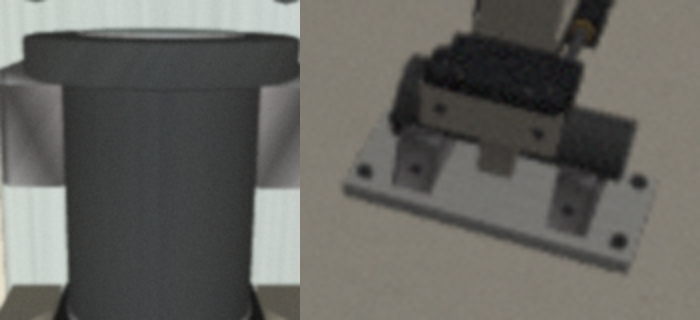

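The barrel is seated: its top is 78.3 mm up along its whole length, as it should be, the flange is at the far vee's end, and side forces are nearly balanced. One small extra shoulder push, then a settle.

move_arm(rows="0 0 0 -0.0004 0 0.0001 0.03;0 0 0 0 0 0 0.03;0 0 0 0 0 0 0.03;0 0 0 0 0 0 0.03;0 0 0 0 0 0 0.03;0 0 0 0 0 0 0.03;0 0 0 0 0 0 0.03;0 0 0 0 0 0 0.03")

```text
t: 13.4
eef_pos: [0.5048, -0.1746, 0.0473]
ee_rot: [3.14, -0.004, 0.157]
force: [3.4, 1.4, 13.7]
width: 0.0391
gripper_force: 40.0
```

```bash
python3 -c "
from station import arm
print(arm.job_done())"
```

```text
the job is handed in; nothing more can be done
None
```

I've handed the job in: the barrel is seated in the V-block with its flange shoulder against the end face, held at 40 N grip and pressed down with about 14 N. It took 13.4 s, and I kept clear of the jar, tape measure and hex keys.

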